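# Draw the rolling pin out from under the sliding tray

### The job

The rolling pin lies in the bottom of the grey two-tier utensil organiser, under its sliding white tray. Slide the tray along its rails to the other end until it clicks into its stop there, keeping its contents in it and leaving the pin where it lies; then take hold of the pin, tilt it and draw it out diagonally through the opening, which is shorter than the pin, without knocking the tray back. Finish while still holding the pin: keep it still in the air with both of its ends well above the tray, touching nothing but the gripper, and leave the other things on the counter undisturbed.

Things in the scene. Friction and masses are not known exactly. Their poses are not given: they have to be found in the camera images.
- tub: the grey plastic lower tub of the organiser, fixed: 168 mm wide (its x), 474 mm long (its y), open on top. Origin at the centre of its underside on the counter, z up. Walls 4 mm, floor 3 mm thick; end walls and the rails on the long rims reach 84 mm above the counter; lips outside the rails reach 95 mm, at |x| = 90 to 93 mm. Inside 160 mm wide (152 mm between the rails) and 466 mm long.
- opening (a point): centre of the opening that the tub has when the tray is in its +y stop, at rim height (84 mm above the counter): 208 mm along tub y (tub y = -233 to -25 mm), 152 mm along tub x
- rest (a point): middle between the -y pair of moulded rests on the tub's floor that keep the pin from rolling, at their top (12 mm above the counter, tub y = -152 mm); a second pair is at tub y = +5 mm. Each rest spans |x| = 17.5 to 27.5 mm and 12 mm along y
- tray (a joint): position (m) of the white upper tray along tub +y: 0 at the -y stop, 0.212 at the +y stop, where it has to go; starts at 0.025 to 0.055. Its middle is at tub y = -106 mm + this value. It cannot lift off; it slides with about 2 N of friction. About 12 mm before the end a spring click starts to resist (about 6 N to push over) and then keeps the tray at 0.208 to 0.212
- tray_mid (a point): centre of the tray's inner floor, 88 mm above the counter; axes as the tub's. The tray is 262 mm long (y), 172 mm wide (184 mm over its rim), 3 mm thick, its underside 85 mm and its rim 131 mm above the counter, with two cross walls making three compartments
- tray_push (a point): centre of the outside of the tray's -y end wall, 107 mm above the counter: the face to push on
- pin: the wooden rolling pin, 300 mm long, about 0.26 kg: a barrel 36 mm in diameter and 170 mm long with a handle 65 mm long and about 20 mm in diameter at either end. Origin at its centre on its axis; its own y runs along the pin. It starts lying on the tub's floor along the tub's y, axis 21 mm above the counter, at tub x = 0, its centre at tub y = -80 to -60 mm.
- pin_open_end (a point): the tip of the pin's handle towards the tub's -y end, on the axis; it lies in the opening once the tray has been slid along
- pin_deep_end (a point): the tip of the pin's other handle (towards tub +y), on the axis; it stays under the tray
- cutter: steel ring-shaped biscuit cutter, 48 mm across, 25 mm high, loose in the tray; origin at the centre of its underside
- scoop: small aluminium measuring cup, 48 mm across, 32 mm high, loose in the tray; origin at the centre of its underside
- spice: small amber spice jar with black cap, 42 mm across, 60 mm high, loose in the tray; origin at the centre of its underside
- jar: glass storage jar with black cap, 80 mm across, 120 mm high, standing behind the organiser (tub x about 147 mm)
- tin: food tin, 68 mm across, 85 mm high, standing behind the organiser (tub x about 147 mm)
- mug: white mug, 80 mm across, 90 mm high, at the left of the counter
- bagbox: cardboard box 90 x 200 x 70 mm lying at the left of the counter

How it is judged (in metres and radians):
On the way, in this order (a step that is already met when the one before it is completed fails the run):
1. the tray has clicked into its stop at the far end, the pin still lying in the tub (value of joint tray above 0.2065 m and distance of pin from where it was at the start of the episode below 0.03 m), for 0.2 s.
2. the pin is tilted up through the opening: one end above the tub's rim, the other still below it (value of joint tray above 0.2065 m and height (world z) of pin_open_end above 0.095 m and height (world z) of pin_deep_end below 0.084 m and contact force between the fingers and pin above 1 N), for 0.1 s.
At the end, for the whole second after the job is handed in: The gripper holds the rolling pin still (under 30 mm/s, 0.2 rad/s), both handle tips at least 155 mm above the counter (24 mm above the tray's rim), not touching the organiser; the tray is still in its far stop (joint above 0.2065 m) with the cutter, measuring cup and spice jar in it (height (world z) of each of pin_open_end, pin_deep_end above 0.155 m and contact force between the fingers and pin above 2 N and contact force between pin and tub below 0.1 N and linear speed of pin below 0.03 m/s and angular speed of pin below 0.2 rad/s and value of joint tray above 0.2065 m and distance between each of cutter, scoop, spice and tray_mid below 0.16 m and z of each of cutter, scoop, spice in the frame of tray_mid below 0.04 m); the arm keeps its last pose, push and grip.
It fails at once if the pin is taken while the tray is not in its far stop, or the tray is knocked back out of it (distance of pin from where it was at the start of the episode above 0.06 m and value of joint tray below 0.2 m).
It fails at once if something fell out of the tray (height (world z) of any of cutter, scoop, spice below 0.07 m).
It fails at once if a bystander on the counter was pushed more than 30 mm or tipped over (distance of any of jar, tin, mug, bagbox from where it was at the start of the episode above 0.03 m or angle between any of jar, tin's own z axis and vertical above 0.6 rad).
It also fails if it takes over 51 s, if anything falls off the work surface, if the arm or the gripper's body presses on something with over 40 N, if the wrist force passes 120 N, or if a joint passes its speed limit or range.

### The arm

A 6-joint arm with a two-finger parallel gripper is mounted at the origin on the work surface. World frame = base frame: x ahead of the robot, y to its left, z up, the work surface at z = 0. Lengths are in mm, angles in rad, forces in N, time in s.
With the tool pointing down it reaches from about 300 to 775 mm from the base axis. Payload 14.6 kg.
Tool frame: the origin (TCP) lies midway between the tips of the shut fingers; the grasp point (between the pads) lies behind it (manip.grip_depth is the z of the grasp point in the tool frame, in mm); z points along the fingers, y is the line along which they close (so a half turn about z gives the same grasp; the last joint's range is limited). The gripper opens to 94 mm and grips with 3 to 60 N. Pads are 16 mm wide; open, the fingers measure 119 mm over their backs; the gripper's body (75 mm by 177 mm) begins 78 mm behind the grasp point.
Start: joints at [-1.372, 0.3, 1.521, -0, 1.321, -0.067], TCP at [144.468, -530.677, 205.446] pointing down, gripper open.
Joint ranges: [-3.03, 3.03], [-0.79, 2.21], [0.23, 2.52], [-1.04, 4.18], [0, 3.07], [-2.55, 2.55]. Speed limits (rad/s): [2.22, 2.22, 2.57, 3.14, 3.14, 3.14].

### API

Orientations are given as [roll, pitch, yaw] about the fixed x, y, z axes, in that order (R = Rz(yaw) Ry(pitch) Rx(roll)).
In Python, from cell import manip, eyes, ticket, probe_bus gives the robot as it stands (manip), with the cameras (eyes), the job (ticket) and the readings (probe_bus).
- The arm moves only by the tool move_tool, called after "Request:" by a JSON object that holds its "api" and its "payload", one argument or row to a line. Schema: {"type":"object","properties":{"deltas":{"type":"array","items":{"type":"array","prefixItems":[{"type":"array","items":{"type":"number"},"minItems":3,"maxItems":3},{"type":"array","items":{"type":"number"},"minItems":3,"maxItems":3}],"minItems":2,"maxItems":2},"minItems":1,"maxItems":5},"jaw":{"type":"number"},"clamp_n":{"type":"number"},"only":{"type":"string"},"quiet":{"type":"boolean"},"lines":{"type":"string"}},"required":["deltas"],"additionalProperties":false}. deltas is a list of rows, 1 to 5 of them, each written [[dx, dy, dz], [rx, ry, rz]]: dx, dy, dz in a scale on which 1.0 is 1000 mm, then a rotation vector rx, ry, rz in shares of 4 rad (1.0 is 4 rad); each row is the pose to reach, as a shift and turn from the pose commanded when the call began, along the tool's axes at that moment; what a row does not reach only later rows make up. A row lasts 1/10 s, in which the tool goes at most 50 mm and 0.15 rad, less where a joint would pass 70% of its speed; a pose out of reach is approached as far as the arm can. jaw is the finger opening in mm, set as the call begins (left out keeps the last). The fingers move at their own pace and stop on an object; clamp_n is the grip in N (left out, the last holds). Time passes only in rows, so rows that do not move let the fingers close. The tool returns the time, the measured TCP pose, the force, the opening and the grip force at its end. only (a regular expression) keeps the lines of the reply that match it, lines (a string "A,B") keeps lines A to B, and quiet returns only ok. Shift and turn numbers lie between -1 and 1, and a call with a number outside is refused. Input that does not fit is refused with a message, and nothing moves.
- probe_bus.read_state(): the state, without advancing time (a new reading comes with each control period).
- eyes.camera(name): name is "scene" or "top" or "wrist"; returns (picture, depth): 480x640x3 uint8, red, green, blue; 480x640 float32, mm along the optical axis (not along the pixel's ray), 0 where there is no reading.
- eyes.camera_info(name): a dict with "K" (3x3 intrinsics, pixels), "dist" ([k1, k2, p1, p2, k3] as OpenCV has them; the pictures are not rectified), "rvec" (rotation vector, rad) and "tvec" (3), from world to camera coordinates, as OpenCV has them; the wrist camera has in their place "mount" (4x4, takes a point from camera to tool coordinates, whose origin is the TCP and whose axes are the flange's). Camera axes: x right, y down, z forward; pixel columns grow to the right and rows downward; lengths in mm; the calibration is good to about 2 mm. A picture is of the moment at which its call begins: read the wrist's pose just before it. camera_info takes no time and is no camera call.
- ticket.sign_off(): hands the job in; it is judged then, once.
The state is a dict: "clock": time; "joints": joint angles; "qd": joint speeds; "effort": joint torques, N m; "eef_pos": TCP position; "eef_rot": TCP orientation; "wrist_force": force on the tool from outside, world axes, zero at the start; "moment": the same for the moment, N m; "finger_gap": finger opening in mm; "finger_force": force on a finger pad.
Only numpy, scipy, OpenCV 4.12 (cv2) and the standard library are available. Lean on these libraries where they do the work, as an engineer would, in place of code of your own. Each camera call takes 0.05 s, during which the arm holds its last target. There are 200 camera calls.

## Working session

There is one attempt and no reset: what is moved stays moved. The work goes in short steps, Python scripts to look and compute and a tool call to move; the robot and the scene stay as the last step left them, time stands still between calls to the robot, and variables do not carry over. Pictures are saved under pics/ and viewed, at most 10 in all, crops included, and the job is handed in when it is done.

```bash
ls; mkdir -p pics
```

Run:
```python
from cell import manip, eyes, ticket, probe_bus
import cv2
print(manip.grip_depth); s=probe_bus.read_state(); print(s)
for n in ("scene","top"):
    p,d=eyes.camera(n); cv2.imwrite(f"pics/{n}0.png",p[:,:,::-1]); 
    import numpy as np; np.savez(f"pics/{n}0.npz",p=p,d=d); print(n,eyes.camera_info(n))
print(eyes.camera_info("wrist"))
```

```text
cell.py
pics
-18.8
{'clock': 0.0, 'joints': array([-1.37160610e+00,  3.00480742e-01,  1.52158440e+00,  3.12285171e-05,
        1.32064829e+00, -6.66175237e-02]), 'qd': array([-0.00074714, -0.00049428, -0.00040326, -0.00070417,  0.00090216,
        0.00074706]), 'effort': array([-9.06270907e-04, -5.31805301e+01, -3.52737021e+01,  7.06948643e-02,
        2.43975531e-02, -7.58648594e-05]), 'eef_pos': array([ 144.42496957, -530.43967838,  204.87962301]), 'eef_rot': array([-3.14047637e+00, -1.04789058e-04,  2.65799940e-01]), 'wrist_force': array([-0.85999361, -0.31165489,  0.46640551]), 'moment': array([ 0.02842214,  0.07846371, -0.02866724]), 'finger_force': 0.0, 'finger_gap': 94.24234003044484}
scene {'K': array([[500.37380789,   0.        , 313.37206334],
       [  0.        , 500.37380789, 238.75475527],
       [  0.        ,   0.        ,   1.        ]]), 'dist': array([-0.04518856,  0.        ,  0.        ,  0.        ,  0.        ]), 'rvec': array([ 1.24577228,  2.23235086, -1.00084704]), 'tvec': array([ 142.2706889 , -307.75075002, 1571.43133539])}
top {'K': array([[522.3
[... 235 characters left out ...]
ay([ 2.14098466, -2.20674904,  0.0746478 ]), 'tvec': array([ 206.4411084 ,  543.43071807, 1177.87426392])}
{'K': array([[338.94556917,   0.        , 317.75120017],
       [  0.        , 338.94556917, 238.16599277],
       [  0.        ,   0.        ,   1.        ]]), 'dist': array([-0.05977865,  0.        ,  0.        ,  0.        ,  0.        ]), 'mount': array([[ 2.28976453e-04, -9.69101287e-01, -2.46663015e-01,
         7.13697639e+01],
       [ 9.99999852e-01,  1.00369805e-04,  5.33958899e-04,
        -1.94684953e-01],
       [-4.92702737e-04, -2.46663101e-01,  9.69101167e-01,
        -1.78877834e+02],
       [ 0.00000000e+00,  0.00000000e+00,  0.00000000e+00,
         1.00000000e+00]])}
```

View pics/top0.png

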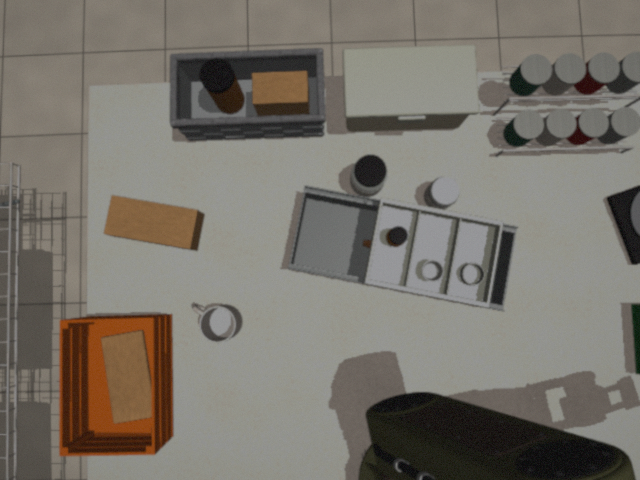

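View pics/scene0.png

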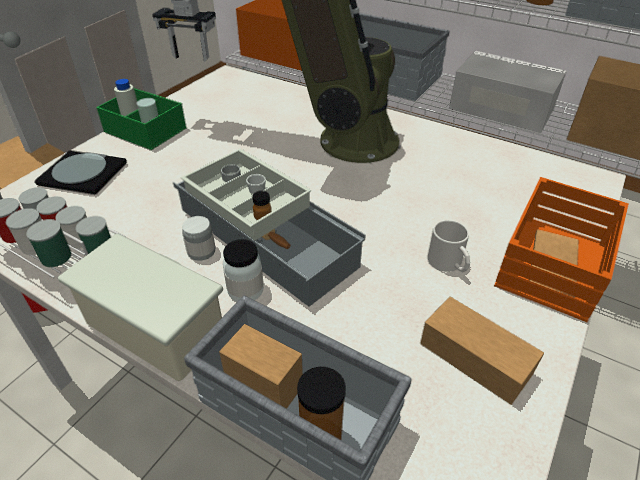

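The top view shows the organiser with corners near (305,187), (516,226), (503,310) and (282,268). The tray is toward the right end, with only a small dark gap at about (505,265). Tub −y is therefore on the right, and the tray has to go left. The scene view agrees: a pin handle is visible at the tray's +y edge. Next I'll measure with depth points.

Create h.py:
```python
import numpy as np, cv2
from cell import manip, eyes, ticket, probe_bus
from scipy.spatial.transform import Rotation as R
def pts(n,d,st=None):
    I=eyes.camera_info(n); v,u=np.mgrid[0:480,0:640]
    r=cv2.undistortPoints(np.stack([u,v],-1).reshape(-1,1,2).astype(float),I["K"],I["dist"]).reshape(-1,2)
    c=np.c_[r,np.ones(len(r))]*d.reshape(-1,1)
    if n=="wrist":
        M=I["mount"]; t=c@M[:3,:3].T+M[:3,3]
        w=t@R.from_euler('xyz',st["eef_rot"]).as_matrix().T+st["eef_pos"]
    else: w=(c-I["tvec"])@cv2.Rodrigues(I["rvec"])[0]
    w[d.reshape(-1)<=0]=np.nan
    return w.reshape(480,640,3)
```

Run:
```python
from h import *
for n in ("top","scene"):
    z=np.load(f"pics/{n}0.npz"); w=pts(n,z["d"]); X,Y,Z=np.moveaxis(w,2,0); 
    if n=="top":
        for u,v in [(305,187),(516,226),(503,310),(282,268),(400,380-200),(378,240),(330,240),(505,265),(370,170),(443,190)]: print(u,v,w[v,u].round(0))
        c0=w[248,400]
    near=(np.hypot(X-c0[0],Y-c0[1])<330)
    print(n,"counter",np.nanmedian(Z[near&(abs(Z)<15)]))
    rim=(near&(Z>123)&(Z<136)).astype(np.uint8)
    k,l,s,ce=cv2.connectedComponentsWithStats(rim)
    for i in range(1,k):
        if s[i,4]>30:
            q=w[l==i]; print(s[i],"Z",np.median(q[:,2]).round(1),cv2.minAreaRect(q[:,:2].astype(np.float32)))
    org=near&(Z>60)&(Z<136)&(X>c0[0]-200)
    k,l,s,ce=cv2.connectedComponentsWithStats(org.astype(np.uint8))
    for i in range(1,k):
        if s[i,4]>400:
            q=w[l==i]; print("org",s[i],cv2.minAreaRect(q[:,:2].astype(np.float32)))
```

```text
305 187 [663. 224.  80.]
516 226 [ 561. -233.   92.]
503 310 [ 381. -194.   91.]
282 268 [488. 286.  -4.]
400 180 [687.   2.   2.]
378 240 [540.  68.  89.]
330 240 [550. 172.   2.]
505 265 [ 478. -214.   62.]
370 170 [688.  82. 118.]
443 190 [646. -79.  87.]
top counter 0.38242680420305997
[397 116  26   6  86] Z 133.0 ((794.6834106445312, -5.111227035522461), (9.407718658447266, 53.21883773803711), 0.13663960993289948)
[ 365  197  139  111 1676] Z 131.2 ((509.26446533203125, -44.97651672363281), (261.96630859375, 184.85391235351562), 77.05793762207031)
org [346 114 123  13 885] ((801.3028564453125, -5.3391265869140625), (270.1407470703125, 23.72675132751465), 88.16828155517578)
org [ 351  154   37   39 1112] ((686.0658569335938, 81.24272918701172), (73.55799102783203, 78.75285339355469), 7.782712936401367)
org [428 176  31  31 760] ((645.6760864257812, -81.91051483154297), (65.80680084228516, 64.63758850097656), 43.91084671020508)
org [  288   185   231   127 12778] ((522.4740600585938, 13.270355224609375), (475.4088439941406, 186.57008361816406), 77.01216888427734)
scene counter 1.0253546540160416
[ 181  148  130   80 1257] Z 131.0 ((508.6897277832031, -43.34269714355469), (268.2708740234375, 187.31243896484375), 76.94843292236328)
[254 203  16   7  62] Z 127.7 ((553.473876953125, 40.670654296875), (16.986928939819336, 34.34125900268555), 44.56576919555664)
org [  172   148   194   140 10508] ((566.8157958984375, 5.4327392578125), (477.835693359375, 284.7535705566406), 76.6338119506836)
org [182 216  30  28 656] ((648.4097290039062, -80.73889923095703), (66.86205291748047, 65.15706634521484), 26.3144474029541)
```

Both views agree. The tub centre is at (522.5, 13.3) with yaw −13° (476 × 187 mm over the lips). The tray rim is at z = 131 mm and its centre gives joint ≈ 0.046. Next is a helper that gives goals in tub coordinates.

Add to h.py:
```python
C=np.array([522.5,13.3]); Yd=np.array([np.cos(np.radians(77)),np.sin(np.radians(77))]); Xd=np.array([Yd[1],-Yd[0]])
def W(x,y,z): return np.r_[C+x*Xd+y*Yd,z]
def T(p): d=np.asarray(p)[:2]-C; return np.array([d@Xd,d@Yd,p[2]])
def goal(x,y,z,tilt=0):
    "TCP goal in tub coords; tilt>0 leans the hand back towards tub +y (open end of pin up)"
    s=probe_bus.read_state(); R0=R.from_euler('xyz',s["eef_rot"])
    Rg=R.from_rotvec(-tilt*np.r_[Xd,0])*R.from_euler('xyz',[np.pi,0,np.radians(77)])
    print("at",T(s["eef_pos"]).round(1),"clock",round(s["clock"],2),"shift",R0.inv().apply(W(x,y,z)-s["eef_pos"]).round(1),"rot",(R0.inv()*Rg).as_rotvec().round(3))
```

```bash
python3 -c "
from h import *
goal(0,-212,160)"
```

```text
at [-246.1 -614.9  204.9] clock 0.1 shift [ 407.3 -238.5   45.2] rot [-1.000e-03 -1.000e-03 -1.078e+00]
```

Units first: shifts go in shares of 1000 mm and turns go in shares of 4 rad. So 170 mm / 1000 = 0.17, 136 mm / 1000 = 0.136, -0.45 rad / 4 = -0.1125.

Request:
{"api": "move_tool", "payload": {
  "deltas": [
    [[0.034, -0.02, 0], [0, 0, -0.0225]],
    [[0.068, -0.04, 0], [0, 0, -0.045]],
    [[0.102, -0.06, 0], [0, 0, -0.0675]],
    [[0.136, -0.08, 0], [0, 0, -0.09]],
    [[0.17, -0.1, 0], [0, 0, -0.1125]]
  ],
  "jaw": 0
}}

```text
clock: 0.6
eef_pos: [283.0, -388.2, 205.3]
eef_rot: [-3.141, -0.0, 0.719]
wrist_force: [0.7, 0.2, -0.6]
finger_gap: 57.8
finger_force: 0.0
```

```bash
python3 -c "
from h import *
goal(0,-212,160)"
```

```text
at [-143.  -445.   205.3] clock 0.6 shift [272.7 -20.2  45.3] rot [-0.    -0.    -0.625]
```

To row units: 210 mm / 1000 = 0.21, 168 mm / 1000 = 0.168, -0.5 rad / 4 = -0.125.

Request:
{"api": "move_tool", "payload": {
  "deltas": [
    [[0.042, -0.003, 0], [0, 0, -0.025]],
    [[0.084, -0.006, 0], [0, 0, -0.05]],
    [[0.126, -0.009, 0], [0, 0, -0.075]],
    [[0.168, -0.012, 0], [0, 0, -0.1]],
    [[0.21, -0.015, 0.02], [0, 0, -0.125]]
  ]
}}

```text
clock: 1.1
eef_pos: [432.7, -239.5, 187.1]
eef_rot: [3.138, 0.001, 1.22]
wrist_force: [0.6, -0.7, -0.2]
finger_gap: 17.3
finger_force: 0.0
```

```bash
python3 -c "
from h import *
goal(0,-212,100)"
```

```text
at [ -30.7 -266.5  187.1] clock 1.1 shift [58.  23.4 87.1] rot [ 0.004  0.001 -0.124]
```

To row units: 85 mm / 1000 = 0.085, 65 mm / 1000 = 0.065, -0.124 rad / 4 = -0.031.

Request:
{"api": "move_tool", "payload": {
  "deltas": [
    [[0.028, 0.012, 0.02], [0, 0, -0.015]],
    [[0.056, 0.023, 0.04], [0, 0, -0.031]],
    [[0.056, 0.023, 0.065], [0, 0, -0.031]],
    [[0.056, 0.023, 0.085], [0, 0, -0.031]],
    [[0.056, 0.023, 0.085], [0, 0, -0.031]]
  ],
  "jaw": 0
}}

```text
clock: 1.6
eef_pos: [470.7, -195.0, 98.0]
eef_rot: [-3.137, -0.001, 1.34]
wrist_force: [0.3, 0.4, 0.0]
finger_gap: 0.4
finger_force: 0.0
```

```bash
python3 -c "
from h import *
import cv2
goal(0,-33,100)
s=probe_bus.read_state(); p,d=eyes.camera('wrist'); cv2.imwrite('pics/w1.png',p[:,:,::-1])
w=pts('wrist',d,s); Z=w[...,2]; m=(Z>125)&(Z<136); q=w[m]; ty=(q[:,:2]-C)@Yd; tx=(q[:,:2]-C)@Xd; print(np.percentile(ty,[1,50,99]),np.percentile(tx,[1,99]),np.median(q[:,2]))"
```

```text
at [  -3.6 -214.7   98. ] clock 1.6 shift [181.7   3.   -1.9] rot [-0.005 -0.001 -0.004]
[-205.53115103 -151.39730993  -83.47558304] [-91.37891948  91.10924053] 130.6364316406199
```

View pics/w1.png

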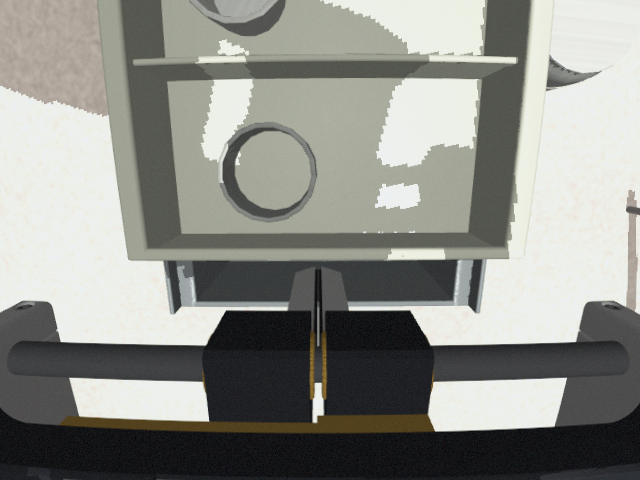

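The wrist view shows the shut fingers (318,290) centred just outside the tray's −y end wall (row ~258), with the cutter at (268,172) in the first compartment. I'll push gently.

To row units: 38 mm / 1000 = 0.038, 29 mm / 1000 = 0.029.

Request:
{"api": "move_tool", "payload": {
  "deltas": [
    [[0.005, 0.003, 0], [0, 0, 0]],
    [[0.012, 0.003, 0], [0, 0, 0]],
    [[0.02, 0.003, 0], [0, 0, 0]],
    [[0.029, 0.003, 0], [0, 0, 0]],
    [[0.038, 0.003, 0], [0, 0, 0]]
  ]
}}

```text
clock: 2.15
eef_pos: [483.8, -158.9, 100.9]
eef_rot: [3.141, 0.0, 1.34]
wrist_force: [-0.8, -1.8, 1.3]
finger_gap: 0.6
finger_force: 1.0
```

Request:
{"api": "move_tool", "payload": {
  "deltas": [
    [[0.009, 0, 0], [0, 0, 0]],
    [[0.018, 0, 0], [0, 0, 0]],
    [[0.027, 0, 0], [0, 0, 0]],
    [[0.036, 0, 0], [0, 0, 0]],
    [[0.045, 0, 0], [0, 0, 0]]
  ]
}}

```text
clock: 2.65
eef_pos: [493.8, -115.0, 100.4]
eef_rot: [-3.141, -0.0, 1.34]
wrist_force: [-1.1, -1.8, 0.9]
finger_gap: 0.4
finger_force: 1.0
```

Request:
{"api": "move_tool", "payload": {
  "deltas": [
    [[0.009, 0, 0], [0, 0, 0]],
    [[0.018, 0, 0], [0, 0, 0]],
    [[0.027, 0, 0], [0, 0, 0]],
    [[0.036, 0, 0], [0, 0, 0]],
    [[0.045, 0, 0], [0, 0, 0]]
  ]
}}

```text
clock: 3.15
eef_pos: [504.1, -71.2, 100.3]
eef_rot: [-3.141, -0.0, 1.34]
wrist_force: [-1.6, -2.3, 0.4]
finger_gap: 0.2
finger_force: 1.0
```

```bash
python3 -c "
from h import *
goal(0,-33,100)"
```

```text
at [  1.1 -86.5 100.3] clock 3.15 shift [53.5 -1.3  0.3] rot [-0.    -0.    -0.004]
```

To row units: 37 mm / 1000 = 0.037, 31 mm / 1000 = 0.031.

Request:
{"api": "move_tool", "payload": {
  "deltas": [
    [[0.008, 0, 0], [0, 0, 0]],
    [[0.016, 0, 0], [0, 0, 0]],
    [[0.024, 0, 0], [0, 0, 0]],
    [[0.031, 0, 0], [0, 0, 0]],
    [[0.037, 0, 0], [0, 0, 0]]
  ]
}}

```text
clock: 3.65
eef_pos: [512.7, -35.4, 100.4]
eef_rot: [-3.142, -0.0, 1.34]
wrist_force: [-2.4, -2.2, -0.6]
finger_gap: 0.6
finger_force: 0.9
```

Request:
{"api": "move_tool", "payload": {
  "deltas": [
    [[0.003, 0, 0], [0, 0, 0]],
    [[0.006, 0, 0], [0, 0, 0]],
    [[0.009, 0, 0], [0, 0, 0]],
    [[0.012, 0, 0], [0, 0, 0]],
    [[0.015, 0, 0], [0, 0, 0]]
  ]
}}

```text
clock: 4.15
eef_pos: [516.0, -21.4, 100.5]
eef_rot: [-3.142, 0.0, 1.339]
wrist_force: [-1.6, -1.4, -0.3]
finger_gap: 0.5
finger_force: 0.8
```

Request:
{"api": "move_tool", "payload": {
  "deltas": [
    [[0.001, 0, 0], [0, 0, 0]],
    [[0.002, 0, 0], [0, 0, 0]],
    [[0.002, 0, 0], [0, 0, 0]]
  ]
}}

```text
clock: 4.45
eef_pos: [516.3, -20.2, 100.5]
eef_rot: [-3.142, 0.002, 1.34]
wrist_force: [-3.5, -9.1, 1.1]
finger_gap: 0.3
finger_force: 4.7
```

```bash
python3 -c "
from h import *
goal(0,-33,100)"
```

```text
at [  1.5 -34.1 100.5] clock 4.45 shift [ 1.1 -1.5  0.5] rot [-0.     0.002 -0.004]
```

To row units: 2 mm / 1000 = 0.002, 1 mm / 1000 = 0.001.

Request:
{"api": "move_tool", "payload": {
  "deltas": [
    [[0.001, 0, 0], [0, 0, 0]],
    [[0.002, 0, 0], [0, 0, 0]],
    [[0.002, 0, 0], [0, 0, 0]]
  ]
}}

```text
clock: 4.75
eef_pos: [516.4, -20.2, 100.6]
eef_rot: [-3.141, 0.005, 1.339]
wrist_force: [-8.2, -23.1, 3.5]
finger_gap: 0.4
finger_force: 12.6
```

Request:
{"api": "move_tool", "payload": {
  "deltas": [
    [[-0.02, 0, 0], [0, 0, 0]],
    [[-0.045, 0, -0.02], [0, 0, 0]],
    [[-0.08, 0, -0.05], [0, 0, 0]],
    [[-0.115, 0, -0.085], [0, 0, 0]],
    [[-0.15, 0, -0.1], [0, 0, 0]]
  ],
  "jaw": 60
}}

```text
clock: 5.25
eef_pos: [483.2, -164.9, 203.8]
eef_rot: [3.137, 0.0, 1.34]
wrist_force: [0.8, 0.6, -0.3]
finger_gap: 37.0
finger_force: 0.0
```

Request:
{"api": "move_tool", "payload": {
  "deltas": [
    [[0, 0, 0], [0, 0, 0]],
    [[0, 0, 0], [0, 0, 0]]
  ]
}}

```text
clock: 5.45
eef_pos: [482.6, -163.7, 200.5]
eef_rot: [3.141, -0.0, 1.338]
wrist_force: [-0.2, -0.9, -0.7]
finger_gap: 53.1
finger_force: 0.0
```

Run:
```python
from h import *
s=probe_bus.read_state(); p,d=eyes.camera('wrist'); cv2.imwrite('pics/w2.png',p[:,:,::-1])
w=pts('wrist',d,s); np.savez('pics/w2.npz',w=w,p=p)
wt=pts('top',eyes.camera('top')[1])
for n,w in(('wrist',w),('top',wt)):
    t=np.stack([(w[...,:2]-C)@Xd,(w[...,:2]-C)@Yd,w[...,2]],-1)
    m=(abs(t[...,2]-131)<5)&(abs(t[...,0])<75)&(t[...,1]<0); q=t[m]; print(n,"tray -y rim",np.percentile(q[:,1],[1,5,50,95]),q.shape)
    # pin: points in the opening, 20..45 high
    m=(abs(t[...,0])<45)&(t[...,1]<-30)&(t[...,1]>-228)&(t[...,2]>22)&(t[...,2]<60); q=t[m]
    for y in range(-225,-30,15):
        k=q[abs(q[:,1]-y)<4]
        if len(k)>3: print(y,len(k),"x",np.percentile(k[:,0],[2,98]).round(1),"z top",np.percentile(k[:,2],97).round(1))
```

```bash
python3 -c "
from h import *
goal(0,-120,100)"
```

```text
wrist tray -y rim [-25.11998137 -24.77442867 -22.56174084 -19.29301084] (2511, 3)
-210 91 x [-7.4  6.7] z top 29.5
-195 132 x [-9.9 10. ] z top 32.1
-180 144 x [-10.4  10. ] z top 31.9
-165 137 x [-9.1  8.1] z top 30.8
-150 159 x [-16.9  15.8] z top 38.8
-135 272 x [-16.8  17.2] z top 39.3
-120 276 x [-17.7  17.1] z top 39.1
-105 308 x [-17.4  17. ] z top 39.3
-90 300 x [-17.1  17. ] z top 38.9
-75 317 x [-17.9  16.9] z top 39.1
-60 310 x [-17.6  16.8] z top 39.0
-45 316 x [-16.3  16.8] z top 39.4
top tray -y rim [-22.43130495 -22.18422036 -19.29349722 -16.73434939] (206, 3)
-210 24 x [-7.1  6.7] z top 30.6
-195 31 x [-10.3   9.8] z top 35.5
-180 34 x [-10.4  10.1] z top 34.7
-165 31 x [-9.   7.8] z top 34.6
-150 21 x [-16.4  14.2] z top 39.0
-135 56 x [-16.7  17. ] z top 40.5
-120 55 x [-16.3  16.9] z top 41.9
-105 55 x [-16.5  16. ] z top 41.7
-90 54 x [-16.8  16.4] z top 41.1
-75 56 x [-17.4  14.9] z top 41.7
-60 52 x [-16.   16.6] z top 42.0
-45 54 x [-16.9  15.4] z top 41.3
at [   0.7 -180.4  199.8] clock 5.55 shift [60.4 -0.9 99.9] rot [-0.001 -0.    -0.003]
```

View pics/w2.png

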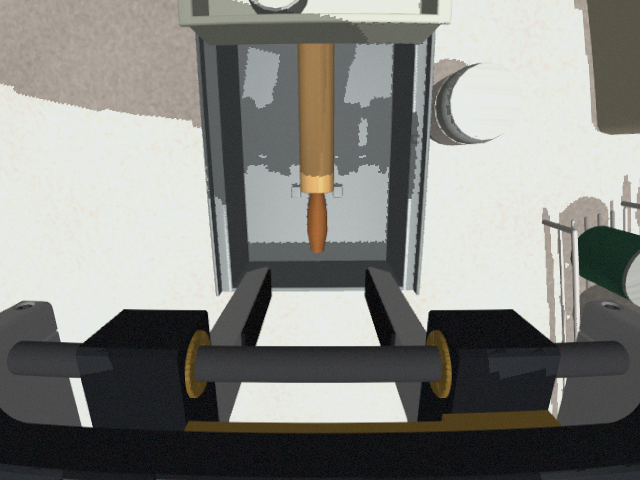

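The wrist view shows the pin lying in the opening: barrel at columns 299–334, handle tip at (317,252), and the rests beside it at row 190. The tray is in its stop: −y rim at tub y = −25, and the push met a hard 24 N. The pin axis is at x ≈ 0, its top is at 39 mm in both views, and its centre is at about y = −68. I'll grasp at y = −120.

To row units: 130 mm / 1000 = 0.13, 105 mm / 1000 = 0.105.

Request:
{"api": "move_tool", "payload": {
  "deltas": [
    [[0.03, 0, 0.01], [0, 0, 0]],
    [[0.06, -0.001, 0.04], [0, 0, 0]],
    [[0.06, -0.001, 0.075], [0, 0, 0]],
    [[0.06, -0.001, 0.105], [0, 0, 0]],
    [[0.06, -0.001, 0.13], [0, 0, 0]]
  ],
  "jaw": 60
}}

```text
clock: 6.05
eef_pos: [494.8, -103.2, 68.2]
eef_rot: [-3.14, -0.0, 1.342]
wrist_force: [1.3, 0.0, 0.4]
finger_gap: 60.4
finger_force: 0.0
```

```bash
python3 -c "
from h import *
goal(0,-120,8)"
```

```text
at [  -0.8 -119.8   68.2] clock 6.05 shift [-0.3  0.9 60.2] rot [-0.002 -0.    -0.002]
```

To row units: 60 mm / 1000 = 0.06, 52 mm / 1000 = 0.052.

Request:
{"api": "move_tool", "payload": {
  "deltas": [
    [[0, 0.001, 0.02], [0, 0, 0]],
    [[0, 0.001, 0.038], [0, 0, 0]],
    [[0, 0.001, 0.052], [0, 0, 0]],
    [[0, 0.001, 0.06], [0, 0, 0]],
    [[0, 0.001, 0.06], [0, 0, 0]]
  ]
}}

```text
clock: 6.55
eef_pos: [495.9, -104.6, 9.6]
eef_rot: [-3.14, -0.0, 1.34]
wrist_force: [0.7, 0.5, 0.3]
finger_gap: 60.1
finger_force: 0.0
```

Request:
{"api": "move_tool", "payload": {
  "deltas": [
    [[0, 0, 0], [0, 0, 0]],
    [[0, 0, 0], [0, 0, 0]],
    [[0, 0, 0], [0, 0, 0]],
    [[0, 0, 0], [0, 0, 0]],
    [[0, 0, 0], [0, 0, 0]]
  ],
  "jaw": 20,
  "clamp_n": 45
}}

```text
clock: 7.05
eef_pos: [496.5, -105.2, 10.9]
eef_rot: [3.141, 0.0, 1.34]
wrist_force: [-2.0, -0.4, 6.0]
finger_gap: 35.3
finger_force: 45.0
```

```bash
python3 -c "
from h import *
goal(0,-120,8)"
```

```text
at [   1.4 -121.3   10.9] clock 7.05 shift [ 1.3 -1.4  2.9] rot [ 0.001  0.    -0.004]
```

Interpolation: first call rows: θ .04,.08,.12,.16,.2: dz -8,-16,-24.5,-32.5,-40.6; dx 0,0,.5,1.5,2.3. Do it.

Grip is good: gap 35 mm at 45 N. Now I'll tilt about the deep tip.

To row units: -41 mm / 1000 = -0.041, 1.5 mm / 1000 = 0.0015, -0.16 rad / 4 = -0.04.

Request:
{"api": "move_tool", "payload": {
  "deltas": [
    [[0, 0, -0.008], [0, -0.01, 0]],
    [[0, 0, -0.016], [0, -0.02, 0]],
    [[0.0005, 0, -0.024], [0, -0.03, 0]],
    [[0.0015, 0, -0.032], [0, -0.04, 0]],
    [[0.002, 0, -0.041], [0, -0.05, 0]]
  ]
}}

```text
clock: 7.55
eef_pos: [496.5, -103.1, 51.5]
eef_rot: [-3.141, 0.202, 1.34]
wrist_force: [-0.3, -0.6, -3.2]
finger_gap: 34.9
finger_force: 45.0
```

```bash
python3 -c "
from h import *
goal(1.4,-112,81,0.35)"
```

```text
at [   0.9 -119.2   51.5] clock 7.55 shift [  1.2   0.5 -30.3] rot [-0.002 -0.148 -0.004]
```

To row units: -30 mm / 1000 = -0.03, -21 mm / 1000 = -0.021, -0.148 rad / 4 = -0.037.

Request:
{"api": "move_tool", "payload": {
  "deltas": [
    [[0, 0, -0.007], [0, -0.0088, 0]],
    [[0, 0, -0.014], [0, -0.0175, 0]],
    [[0.0005, 0, -0.021], [0, -0.0275, 0]],
    [[0.001, 0, -0.03], [0, -0.037, 0]],
    [[0.001, 0, -0.03], [0, -0.037, 0]]
  ]
}}

```text
clock: 8.05
eef_pos: [498.8, -95.7, 81.0]
eef_rot: [3.141, 0.348, 1.341]
wrist_force: [-0.3, 0.6, -1.8]
finger_gap: 35.0
finger_force: 45.0
```

```bash
python3 - <<'E'
from h import *
goal(1,-112-60,81+20,0.5)
s=probe_bus.read_state()
for n in('scene','top'):
    p,d=eyes.camera(n); w=pts(n,d); cv2.imwrite(f'pics/{n}3.png',p[:,:,::-1])
    t=np.stack([(w[...,:2]-C)@Xd,(w[...,:2]-C)@Yd,w[...,2]],-1)
    hsv=cv2.cvtColor(p,cv2.COLOR_RGB2HSV)
    m=(hsv[...,1]>90)&(hsv[...,0]<25)&(abs(t[...,0])<40)&(t[...,1]<-30)&(t[...,1]>-260)&(t[...,2]>20)
    q=t[m]; print(n,len(q))
    for y in range(-240,-20,20):
        k=q[abs(q[:,1]-y)<6]
        if len(k)>3: print(y,len(k),np.median(k,0).round(1),"ztop",k[:,2].max().round(1))
E
```

```text
at [   1.4 -111.6   81. ] clock 8.05 shift [-63.6  -0.2   1.9] rot [-0.001 -0.152 -0.003]
scene 269
-100 47 [  5.  -98.2 103.9] ztop 111.8
-80 90 [ 11.4 -81.1  98.9] ztop 212.0
-60 19 [  9.3 -60.2 211.5] ztop 428.3
-40 11 [-16.3 -43.6 183.7] ztop 380.8
top 213
-180 52 [   0.6 -179.7  126. ] ztop 133.4
-160 50 [   0.  -159.9  119.4] ztop 126.3
-80 6 [-23.8 -82.6 359. ] ztop 379.7
-40 6 [ -4.1 -43.  376.7] ztop 380.8
```

View pics/scene3.png

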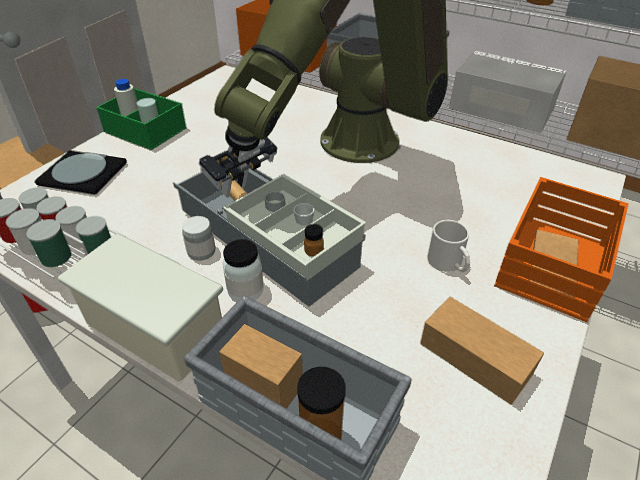

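The scene view shows the tray at the far end with the scoop, cutter and spice jar in it at (302,212), (274,201) and (314,240). The pin barrel shows at (236,188), tilted in the gripper. The handle top at y = −180 is at z ≈ 128, as a 20° tilt predicts, so nothing slipped. Now I'll draw it out toward −y.

```bash
python3 -c "
from h import *
goal(1,-161,110,0.5)"
```

```text
at [   1.  -112.2   80.2] clock 8.15 shift [-56.    0.2 -11.4] rot [-0.002 -0.153 -0.003]
```

To row units: -56 mm / 1000 = -0.056, -48 mm / 1000 = -0.048, -0.15 rad / 4 = -0.0375.

Request:
{"api": "move_tool", "payload": {
  "deltas": [
    [[-0.012, 0, -0.002], [0, -0.0075, 0]],
    [[-0.024, 0, -0.004], [0, -0.015, 0]],
    [[-0.036, 0, -0.007], [0, -0.0225, 0]],
    [[-0.048, 0, -0.009], [0, -0.03, 0]],
    [[-0.056, 0, -0.011], [0, -0.0375, 0]]
  ]
}}

```text
clock: 8.65
eef_pos: [486.7, -144.9, 109.9]
eef_rot: [-3.141, 0.498, 1.339]
wrist_force: [-0.0, -0.6, -2.5]
finger_gap: 34.9
finger_force: 45.0
```

```bash
python3 -c "
from h import *
goal(1,-225,115,0.5)"
```

```text
at [   0.7 -162.2  109.9] clock 8.65 shift [-57.6   0.6  25.5] rot [-0.003 -0.002 -0.004]
```

To row units: -58 mm / 1000 = -0.058, -48 mm / 1000 = -0.048.

Request:
{"api": "move_tool", "payload": {
  "deltas": [
    [[-0.012, 0, 0.005], [0, 0, 0]],
    [[-0.024, 0, 0.011], [0, 0, 0]],
    [[-0.036, 0, 0.016], [0, 0, 0]],
    [[-0.048, 0, 0.021], [0, 0, 0]],
    [[-0.058, 0, 0.025], [0, 0, 0]]
  ]
}}

```text
clock: 9.15
eef_pos: [472.3, -206.5, 115.9]
eef_rot: [-3.142, 0.498, 1.339]
wrist_force: [0.6, 0.4, -2.2]
finger_gap: 34.9
finger_force: 45.0
```

```bash
python3 -c "
from h import *
goal(1,-235,300,0.5)"
```

```text
at [   0.5 -225.5  115.9] clock 9.15 shift [ -96.3    0.5 -157.3] rot [-0.002 -0.002 -0.004]
```

To row units: -79 mm / 1000 = -0.079, -62 mm / 1000 = -0.062.

Request:
{"api": "move_tool", "payload": {
  "deltas": [
    [[-0.008, 0, -0.012], [0, 0, 0]],
    [[-0.018, 0, -0.028], [0, 0, 0]],
    [[-0.028, 0, -0.045], [0, 0, 0]],
    [[-0.038, 0, -0.062], [0, 0, 0]],
    [[-0.048, 0, -0.079], [0, 0, 0]]
  ]
}}

```text
clock: 9.65
eef_pos: [471.8, -209.3, 210.0]
eef_rot: [3.141, 0.498, 1.34]
wrist_force: [0.5, -0.4, -2.3]
finger_gap: 35.1
finger_force: 45.0
```

Request:
{"api": "move_tool", "payload": {
  "deltas": [
    [[-0.01, 0, -0.017], [0, 0, 0]],
    [[-0.02, 0, -0.034], [0, 0, 0]],
    [[-0.03, 0, -0.051], [0, 0, 0]],
    [[-0.04, 0, -0.066], [0, 0, 0]],
    [[-0.048, 0, -0.079], [0, 0, 0]]
  ]
}}

```text
clock: 10.15
eef_pos: [470.7, -213.6, 302.5]
eef_rot: [3.14, 0.498, 1.339]
wrist_force: [0.7, 1.3, -2.5]
finger_gap: 35.1
finger_force: 45.0
```

Request:
{"api": "move_tool", "payload": {
  "deltas": [
    [[-0.008, 0, -0.013], [0, 0, 0]],
    [[-0.014, 0, -0.023], [0, 0, 0]],
    [[-0.016, 0, -0.027], [0, 0, 0]],
    [[-0.016, 0, -0.027], [0, 0, 0]],
    [[-0.016, 0, -0.027], [0, 0, 0]]
  ]
}}

```text
clock: 10.65
eef_pos: [470.4, -214.9, 331.1]
eef_rot: [-3.14, 0.498, 1.34]
wrist_force: [-0.1, 1.1, -2.5]
finger_gap: 34.8
finger_force: 45.0
```

Request:
{"api": "move_tool", "payload": {
  "deltas": [
    [[0, 0, 0], [0, 0, 0]],
    [[0, 0, 0], [0, 0, 0]],
    [[0, 0, 0], [0, 0, 0]],
    [[0, 0, 0], [0, 0, 0]],
    [[0, 0, 0], [0, 0, 0]]
  ]
}}

```text
clock: 11.15
eef_pos: [470.5, -215.0, 331.8]
eef_rot: [-3.141, 0.498, 1.34]
wrist_force: [0.1, -0.1, -2.4]
finger_gap: 35.0
finger_force: 45.0
```

Run:
```python
from h import *
goal(1,-235,300,0.5)
for n in('scene','top'):
    p,d=eyes.camera(n); w=pts(n,d); cv2.imwrite(f'pics/{n}4.png',p[:,:,::-1])
    t=np.stack([(w[...,:2]-C)@Xd,(w[...,:2]-C)@Yd,w[...,2]],-1)
    m=(abs(t[...,2]-131)<5)&(abs(t[...,0])<75)&(t[...,1]<60); print(n,"rim",np.percentile(t[m][:,1],[1,5,50]))
    hsv=cv2.cvtColor(p,cv2.COLOR_RGB2HSV)
    m=(hsv[...,1]>90)&(hsv[...,0]<25)&(abs(t[...,0])<40)&(t[...,1]<0)&(t[...,1]>-420)&(t[...,2]>100); q=t[m]
    for y in range(-400,0,25):
        k=q[abs(q[:,1]-y)<6]
        if len(k)>3: print(y,len(k),np.median(k,0).round(1),"z",k[:,2].min().round(1))
```

```text
at [   0.6 -234.1  331.8] clock 11.15 shift [14.4  0.4 28.4] rot [-0.002 -0.002 -0.004]
scene rim [-1375.20549018 -1368.74692889  -705.33358865]
-250 5 [  17.2 -247.2  357.7] z 353.9
-225 39 [  -1.  -224.1  356.3] z 330.4
-200 88 [  10.4 -200.6  341. ] z 314.2
-175 95 [   8.6 -174.4  327.6] z 306.5
-150 106 [   6.7 -150.6  314.9] z 293.7
-125 86 [   9.9 -124.9  298.7] z 282.1
-100 100 [   3.8 -101.2  281.9] z 268.5
-75 56 [  4.4 -73.8 263.4] z 251.9
-50 36 [  1.3 -50.7 247.5] z 238.4
top rim [-22.47132239 -22.21687029 -19.53774486]
-300 76 [  -0.7 -299.6  389.2] z 380.5
-275 103 [-3.000e-01 -2.748e+02  3.778e+02] z 367.9
-150 7 [ -13.9 -155.1  313.9] z 309.7
-125 27 [ -26.2 -123.8  606. ] z 285.5
-100 97 [  -1.3 -101.6  288.1] z 270.2
-75 81 [ -3.3 -75.8 265.4] z 255.4
-50 31 [ -1.8 -52.3 249.8] z 242.9
```

View pics/scene4.png

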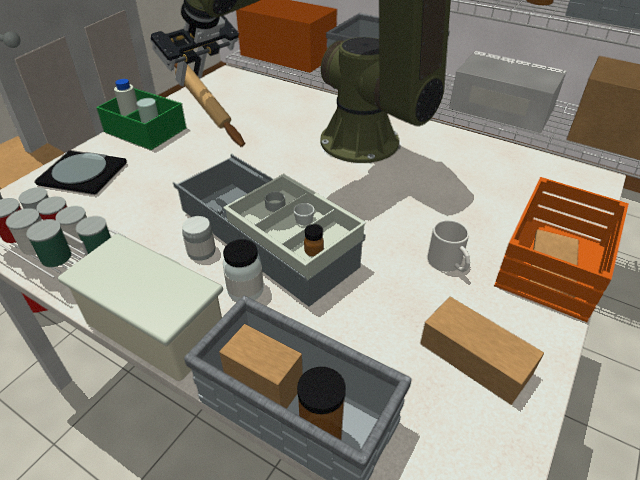

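The pin is held well clear, with its lower tip at (240,143) in the picture and about 240 mm up. The tray rim reads the same as just after the click, and its contents and the bystanders are in place. Handing in.

```bash
python3 -c "
from cell import manip, eyes, ticket, probe_bus
print(ticket.sign_off())"
```

```text
the job is handed in; nothing more can be done
None
```

The job is handed in at about 11 s on the clock: the tray is in its far stop with its contents in it, and the pin is out through the opening, held still with its lower tip about 240 mm above the counter; sign-off returned no verdict.

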